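# Refit the burner cover plate on the gas hob

### The job

The aluminium cover plate from the little gas hob is lying on the plum chopping board: pick it up by its black grip and put it back on the hob, so that its two holes drop over the two brass studs and it lies flat and fully home on the hob's top. You cannot place it by sight alone: rest it lightly on the studs and slide it about, gently (never press it on the hob with more than 30 N), until you feel it drop, and keep hold of it until it is home; then let go. Leave the spice jar, the mug and the oil bottle where they stand.

Things in the scene. Friction and masses are not known exactly. Their poses are not given: they have to be found in the camera images.
- plate: loose aluminium cover plate 110 (x) x 170 (y) x 6 mm, 0.25 to 0.5 kg, flat on the board at first; origin at the centre of its underside, z up. Two through holes, 13 mm diameter, at x = 0, y = +65 and -65 mm. In the middle of its top an upright black blade grip, 12 mm thick in x, 76 mm long in y, reaching 48 mm above the underside. Same when turned half round.
- hob: fixed gas hob, steel block 290 (x) x 270 (y) x 50 mm; origin at the centre of its underside. Flat top at 50 mm, with a burner well 85 x 85 mm, 30 mm deep, in the middle. Two upright brass studs, 10 mm diameter, 9 mm above the top, tip edges bevelled 0.5 mm, 130 mm apart along the hob's y.
- hob_seat (a point): middle of the hob, level with its flat top; axes as the hob. Midway between the studs only nominally: the pair stands off from here, together, unturned, by up to 9 mm in x and 9 mm in y (unknown, new each time, firm during the work). With the plate home its origin is at this height, midway between the studs, its y along the hob's y, either way round.
- board: fixed plum-coloured chopping board 300 (x) x 240 (y) x 12 mm, origin at the centre of its underside; the plate and the jar stand on it.
- jar: small spice jar with red cap, 42 mm diameter, 55 mm high, standing near a corner of the board; bystander, origin at the centre of its underside
- mug: blue mug, 80 mm diameter, 90 mm high, beyond the work; bystander, origin at the centre of its underside
- oil: green oil bottle, 60 mm diameter, 190 mm high, beyond the work; bystander, origin at the centre of its underside

How it is judged:
By the outcome, as a careful person would: the job done as asked, in the order asked, and still so for the second after the job is handed in, with the robot touching nothing.
It also fails if it takes over 72 s, if anything falls off the work surface, if the arm or the gripper's body presses on something with over 40 N, if the wrist force passes 120 N, or if a joint passes its speed limit or range.

### The arm

A 6-joint arm with a two-finger parallel gripper is mounted at the origin on the work surface. World frame = base frame: x ahead of the robot, y to its left, z up, the work surface at z = 0. Lengths are in m, angles in rad, forces in N, time in s.
With the tool pointing down it reaches from about 0.35 to 0.725 m from the base axis. Payload 6 kg.
Tool frame: the origin (TCP) lies on the centre line of the jaws, within the pads' length; the fingertips stand 11 mm ahead of it and the grasp point (between the pads) lies 8 mm behind it; z points along the fingers, y is the line along which they close (so a half turn about z gives the same grasp; the last joint's range is limited). The gripper opens to 85 mm and grips with 20 to 120 N. Pads are 22 mm wide; open, the fingers measure 114 mm over their backs; the gripper's body (76 mm by 85 mm) begins 54 mm behind the grasp point. The pads swing forward as they close: fully open they stand 13 mm farther back than shut.
Start: joints at [-0.97, 0.04, 0.085, 0, -1.615, -0.334], TCP at [0.158, -0.579, 0.242] pointing down, gripper open.
Joint ranges: [-2.56, 2.56], [-1.29, 2.01], [-1.08, 1.49], [-3.29, 1.98], [-2.81, -0.18], [-2.99, 2.99]. Speed limits (rad/s): [2.57, 2.57, 3.01, 3.14, 3.14, 3.14].

### API

Orientations are given as a unit quaternion [w, x, y, z].
In Python, from station import manip gives the robot as it stands.
- The arm moves only by the shell command python3 -m pendant 'ROWS'. ROWS is JSON, a list of rows, each an object with "fingers": the closure, from -1 (fully open) to 1 (shut); "dp": the shift along the world's x, y, z in m, a list of three; "angular": the turn, a rotation vector about the world's x, y, z in rad, a list of three. In form: [{"fingers": fingers, "dp": [x, y, z], "angular": [ax, ay, az]}, ...]. A call has 1 to 12 rows; each row is the pose to reach, as a shift and turn from the pose commanded when the call began; what a row does not reach only later rows make up. A row lasts 1/8 s, in which the tool goes at most 62.5 mm and 10.7 degrees, less where a joint would pass 70% of its speed; a pose out of reach is approached as far as the arm can. A call with a gripper value outside its range is refused whole. The fingers move at their own pace and stop on an object; the grip force is fixed at half the most. Time passes only in rows, so rows that repeat a pose let the fingers close. It gives the time, the measured TCP pose, the force, the opening and the grip force at its end, in the units of the state.
- manip.get_state(): the state, without advancing time (a new reading comes with each control period).
- manip.grab_frame(name): name is "scene" or "side" or "wrist"; returns a dict with "frame" (400x640x3 uint8, red, green, blue), "z_map" (400x640 float32, m along the optical axis (not along the pixel's ray), 0 where there is no reading), "K" (3x3 intrinsics, pixels), "pose" (4x4, takes a point from camera to world coordinates). Camera axes: x right, y down, z forward; pixel columns grow to the right and rows downward; lengths in m; the calibration is good to about 2 mm. A picture is of the moment at which its call begins.
- manip.sign_off(): hands the job in; it is judged then, once.
The state is a dict: "t": time; "joint_positions": joint angles; "joint_velocities": joint speeds; "tau": joint torques, N m; "tcp_pos": TCP position; "tcp_rot": TCP orientation; "force": force on the tool from outside, world axes, zero at the start; "wrist_torque": the same for the moment, N m; "width": finger opening in m; "grasp_force": force on a finger pad.
Only numpy, scipy, OpenCV 4.12 (cv2) and the standard library are available. Lean on these libraries where they do the work, as an engineer would, in place of code of your own. Each camera call takes 0.05 s, during which the arm holds its last target. There are 200 camera calls.

## Working session

There is one attempt and no reset: what is moved stays moved. The work goes in short steps, Python scripts to look and compute and a shell command to move; the robot and the scene stay as the last step left them, time stands still between calls to the robot, and variables do not carry over. Pictures are saved under pics/ and viewed, at most 10 in all, crops included, and the job is handed in when it is done.

```bash
mkdir -p pics
cat > h.py <<'E'
import numpy as np, cv2
from station import manip
def shot(n,fn):
    f=manip.grab_frame(n); cv2.imwrite('pics/'+fn,f['frame'][:,:,::-1]); np.savez('pics/'+fn+'.npz',**f); return f
def cloud(f):
    z=f['z_map']; v,u=np.mgrid[:z.shape[0],:z.shape[1]]; K=f['K']
    p=np.stack([(u-K[0,2])/K[0,0]*z,(v-K[1,2])/K[1,1]*z,z],-1)
    w=p@f['pose'][:3,:3].T+f['pose'][:3,3]; w[z<=0]=np.nan; return w
E
python3 - <<'E'
from h import *
s=manip.get_state(); print(s)
for n in ('scene','side'):
    f=shot(n,n+'1.png'); print(n,f['pose'].round(3).tolist())
E
```

```text
{'t': 0.0, 'joint_positions': array([-9.70291781e-01,  4.08457766e-02,  8.38132214e-02, -4.81691120e-04,
       -1.61549889e+00, -3.33714813e-01]), 'joint_velocities': array([-0.00111344, -0.0009118 ,  0.00041087, -0.00024514, -0.0007425 ,
       -0.0003756 ]), 'tau': array([ 1.09832044e-04, -3.68196881e+01,  3.47419238e+01,  6.93220273e+00,
       -5.30557314e-03,  4.34759284e-05]), 'tcp_pos': array([ 0.15819705, -0.57845122,  0.24125739]), 'tcp_rot': array([-1.75829368e-04, -1.33010016e-01,  9.91114285e-01,  8.82969109e-04]), 'force': array([-0.05048324,  0.28502749,  0.26905476]), 'wrist_torque': array([-0.06818666, -0.05169797, -0.03433798]), 'grasp_force': 0.0, 'width': 0.08527081849233908}
scene [[0.301, 0.639, -0.708, 1.36], [0.954, -0.188, 0.235, -0.228], [0.017, -0.746, -0.666, 0.777], [0.0, 0.0, 0.0, 1.0]]
side [[-0.779, -0.423, 0.462, 0.219], [-0.626, 0.549, -0.554, 0.535], [-0.019, -0.721, -0.693, 0.685], [0.0, 0.0, 0.0, 1.0]]
```

View pics/scene1.png

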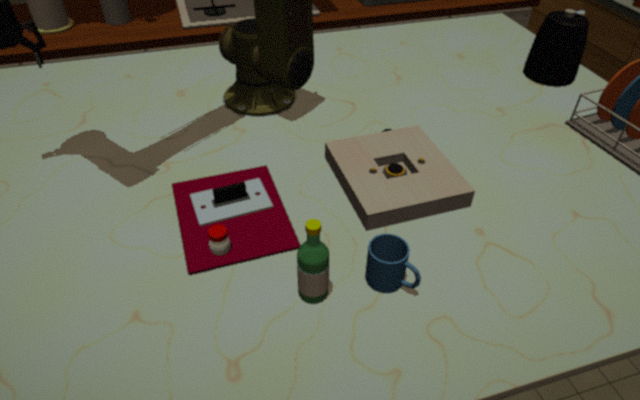

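View pics/side1.png

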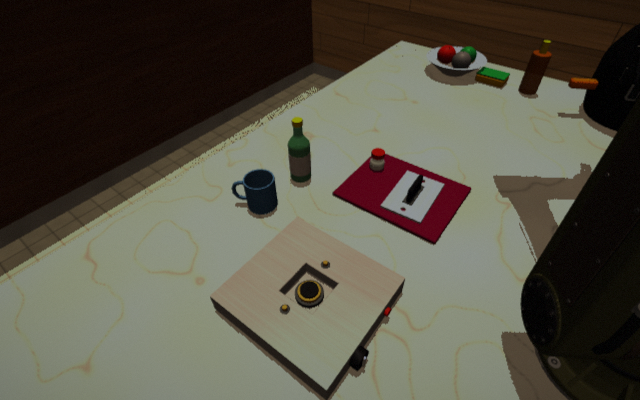

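Scene: the plate is at about (230,200) on the board and its grip at (229,192). The studs are at (373,170) and (421,161), the jar at (219,240). In the side view the studs are at (325,264) and (284,309).

Run:
```python
from h import *
def rect(p):
    (c,s,a)=cv2.minAreaRect((p[:,:2]*1000).astype(np.float32)); return np.round(c,1),np.round(s,1),round(a,2)
for n in ('scene','side'):
    f=dict(np.load(f'pics/{n}1.png.npz')); w=cloud(f); im=f['frame'].astype(int); hsv=cv2.cvtColor(f['frame'],cv2.COLOR_RGB2HSV)
    print(n)
    def comp(m,seed,k=3):
        m=cv2.morphologyEx(m.astype(np.uint8),cv2.MORPH_OPEN,np.ones((k,k))) if k else m.astype(np.uint8)
        l=cv2.connectedComponents(m)[1]; return (l==l[seed[1],seed[0]])&(m>0)
    S={'scene':dict(hob=(440,190),plate=(210,210),grip=(229,193)),'side':dict(hob=(350,320),plate=(402,200),grip=(413,190))}[n]
    z=w[...,2]
    for nm,m,k in (('hob',(z>.042)&(z<.058),3),('plate',(z>.008)&(z<.03)&(hsv[...,1]<90)&(hsv[...,2]>60),0),('grip',(hsv[...,2]<60)&(z>.025)&(z<.08),0)):
        c=comp(m,S[nm],k); p=w[c]; 
        if len(p)<5: print(nm,'none',w[S[nm][1],S[nm][0]],hsv[S[nm][1],S[nm][0]]); continue
        print(nm,len(p),rect(p),'z',np.nanpercentile(p[:,2],[2,50,98]).round(4))
        if nm=='grip':
            t=p[p[:,2]>np.nanpercentile(p[:,2],98)-.006]; print('  top',len(t),rect(t))
    for uv in ([(373,170),(421,161),(203,207),(257,194)] if n=='scene' else [(325,264),(284,309),(403,209)]): print(uv,w[uv[1],uv[0]].round(4), hsv[uv[1],uv[0]])
    for nm,m in (('jar',(hsv[...,1]>180)&((hsv[...,0]<6)|(hsv[...,0]>174))&(z>.04)&(z<.1)),('bot',(z>.12)&(hsv[...,0]>40)&(hsv[...,0]<90)&(w[...,0]>.3)&(w[...,0]<1)),('mug',(z>.06)&(z<.1)&(hsv[...,0]>95)&(hsv[...,0]<120)&(hsv[...,1]>80))):
        p=w[m]; 
        if len(p): print(nm,len(p),np.median(p,0).round(3))
```

```text
scene
hob 7519 (array([497.6, 239.5]), array([304.6, 273.8]), 1.28) z [0.0442 0.0478 0.0508]
plate 1820 (array([ 475.5, -167. ]), array([124.8, 174.7]), 5.02) z [0.0101 0.0158 0.0189]
grip 440 (array([ 482.1, -167.8]), array([15.4, 74.2]), 3.09) z [0.0256 0.0454 0.0592]
  top 137 (array([ 481. , -168.3]), array([14.3, 71. ]), 4.11)
(373, 170) [0.5123 0.1736 0.0543] [ 19 236  80]
(421, 161) [0.5104 0.3019 0.053 ] [ 14 196  60]
(203, 207) [ 0.4808 -0.2326  0.011 ] [178 125  86]
(257, 194) [ 0.4674 -0.1035  0.0082] [177 118  99]
jar 375 [ 0.619 -0.206  0.065]
bot 586 [ 0.792 -0.06   0.133]
mug 1030 [0.779 0.102 0.077]
side
hob 16178 (array([489.9, 239.3]), array([311.1, 271.3]), 1.31) z [0.0463 0.0502 0.0525]
plate 1559 (array([ 478.6, -171.4]), array([113.3, 183.5]), 5.11) z [0.0123 0.0176 0.0201]
grip 190 (array([ 475.8, -164.4]), array([12.2, 76.5]), 4.39) z [0.0266 0.0551 0.0611]
  top 96 (array([ 475.8, -165.1]), array([11.4, 75.2]), 5.66)
(325, 264) [0.5029 0.1801 0.0597] [ 18 213  67]
(284, 309) [0.4997 0.3099 0.0605] [ 18 207  69]
(403, 209) [ 0.4724 -0.1075  0.0116] [173 224  66]
jar 761 [ 0.779 -0.338  0.072]
bot 291 [ 0.768 -0.044  0.135]
mug 630 [0.779 0.097 0.077]
```

```bash
python3 -m pendant '[{"fingers":-1,"dp":[0.05,0.06,0.0],"angular":[0,0,0.17]},{"fingers":-1,"dp":[0.09,0.11,0.0],"angular":[0,0,0.35]},{"fingers":-1,"dp":[0.13,0.16,0.0],"angular":[0,0,0.52]},{"fingers":-1,"dp":[0.17,0.21,0.0],"angular":[0,0,0.7]},{"fingers":-1,"dp":[0.21,0.26,0.0],"angular":[0,0,0.87]},{"fingers":-1,"dp":[0.24,0.31,0.0],"angular":[0,0,1.05]},{"fingers":-1,"dp":[0.28,0.36,0.0],"angular":[0,0,1.22]},{"fingers":-1,"dp":[0.32,0.41,0.0],"angular":[0,0,1.39]},{"fingers":-1,"dp":[0.32,0.41,0.0],"angular":[0,0,1.39]},{"fingers":-1,"dp":[0.32,0.41,0.0],"angular":[0,0,1.39]}]'
python3 - <<'E'
from h import *
f=shot('wrist','wrist1.png'); print(f['pose'].round(3).tolist())
E
```

```text
t: 1.35
tcp_pos: [0.4786, -0.1678, 0.2416]
tcp_rot: [0.0, 0.737, -0.676, -0.001]
force: [-0.4, 0.1, 0.1]
width: 0.0855
grasp_force: 0.0
[[-0.996, -0.084, -0.024, 0.485], [-0.088, 0.961, 0.261, -0.234], [0.001, 0.263, -0.965, 0.374], [0.0, 0.0, 0.0, 1.0]]
```

View pics/wrist1.png

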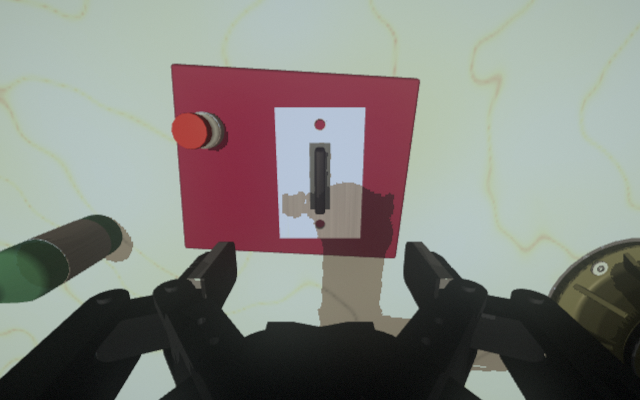

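The wrist view shows the holes at (320,124) and (320,224), with the grip top running from about (320,148) to (320,212).

```bash
cat >> h.py <<'E'
def ray(f,uv,z):
    d=f['pose'][:3,:3]@np.linalg.inv(f['K'])@np.array([uv[0],uv[1],1.]); c=f['pose'][:3,3]; return c+d*(z-c[2])/d[2]
def cents(f,m,lo,hi,z):
    n,l,s,c=cv2.connectedComponentsWithStats(m.astype(np.uint8)); 
    for i in range(1,n):
        if lo<s[i,4]<hi: print(c[i].round(1),s[i].tolist(),(ray(f,c[i],z)*1000).round(1))
E
python3 - <<'E'
from h import *
f=dict(np.load('pics/wrist1.png.npz')); hsv=cv2.cvtColor(f['frame'],cv2.COLOR_RGB2HSV)
m=np.zeros((400,640),bool); m[112:234,280:360]=(hsv[112:234,280:360,1]>110)&(hsv[112:234,280:360,2]>40)
cents(f,m,15,400,.016)
g=np.zeros((400,640),bool); g[135:225,300:340]=(f['z_map'][135:225,300:340]<f['z_map'][135:225,300:340]*0+9)
w=cloud(f); r=w[130:225,295:345].reshape(-1,3); t=r[r[:,2]>.052]; print(cv2.minAreaRect((t[:,:2]*1000).astype(np.float32)),np.nanmax(t[:,2]))
p=w[(hsv[...,1]<60)&(w[...,2]>.014)&(w[...,2]<.03)&(hsv[...,2]>100)]; print(len(p),cv2.minAreaRect((p[:,:2]*1000).astype(np.float32)))
E
```

```text
[319.5 124.2] [315, 120, 10, 9, 67] [ 484.4 -232.3   16. ]
((479.2647399902344, -168.50692749023438), (11.32851505279541, 74.81936645507812), 5.253612041473389) 0.06325872059457666
10091 ((422.0310363769531, -163.89987182617188), (185.29959106445312, 734.193359375), 87.9707260131836)
```

```bash
python3 -m pendant '[{"fingers":-1,"dp":[0.001,-0.001,-0.05],"angular":[0,0,0.005]},{"fingers":-1,"dp":[0.001,-0.001,-0.11],"angular":[0,0,0.005]},{"fingers":-1,"dp":[0.001,-0.001,-0.16],"angular":[0,0,0.005]},{"fingers":-1,"dp":[0.001,-0.001,-0.19],"angular":[0,0,0.005]},{"fingers":-1,"dp":[0.001,-0.001,-0.204],"angular":[0,0,0.005]},{"fingers":-1,"dp":[0.001,-0.001,-0.204],"angular":[0,0,0.005]},{"fingers":1,"dp":[0.001,-0.001,-0.204],"angular":[0,0,0.005]},{"fingers":1,"dp":[0.001,-0.001,-0.204],"angular":[0,0,0.005]},{"fingers":1,"dp":[0.001,-0.001,-0.204],"angular":[0,0,0.005]},{"fingers":1,"dp":[0.001,-0.001,-0.204],"angular":[0,0,0.005]},{"fingers":1,"dp":[0.001,-0.001,-0.204],"angular":[0,0,0.005]},{"fingers":1,"dp":[0.001,-0.001,-0.204],"angular":[0,0,0.005]}]'
```

```text
t: 2.9
tcp_pos: [0.4794, -0.1697, 0.0387]
tcp_rot: [-0.0, 0.739, -0.674, 0.0]
force: [-1.8, 1.1, 4.1]
width: 0.011
grasp_force: 60.5
```

```bash
python3 -m pendant '[{"fingers":1,"dp":[0,0,0.01],"angular":[0,0,0]},{"fingers":1,"dp":[0,0,0.04],"angular":[0,0,0]},{"fingers":1,"dp":[0,0,0.08],"angular":[0,0,0]},{"fingers":1,"dp":[0,0,0.08],"angular":[0,0,0]},{"fingers":1,"dp":[0,0,0.08],"angular":[0,0,0]}]'
python3 - <<'E'
from h import *
for n,b in (('scene',[(365,382,160,180),(413,430,152,170)]),('side',[(315,335,255,273),(274,294,300,318)])):
    f=shot(n,n+'2.png'); hsv=cv2.cvtColor(f['frame'],cv2.COLOR_RGB2HSV); 
    for u0,u1,v0,v1 in b:
        m=np.zeros((400,640),bool); m[v0:v1,u0:u1]=(hsv[v0:v1,u0:u1,1]>130); print(n); cents(f,m,8,400,.0545)
    # hob top corners
    w=cloud(f); z=w[...,2]; m=((z>.044)&(z<.056)&(w[...,0]>.3)&(w[...,0]<.7)&(w[...,1]>.05)&(w[...,1]<.42)&(hsv[...,2]>70)).astype(np.uint8)
    m=cv2.morphologyEx(m,cv2.MORPH_OPEN,np.ones((5,5))); c=max(cv2.findContours(m,cv2.RETR_EXTERNAL,cv2.CHAIN_APPROX_NONE)[0],key=cv2.contourArea)
    q=np.array([ray(f,p[0],.05)[:2]*1000 for p in c]); print('hob',cv2.minAreaRect(q.astype(np.float32)))
E
python3 - <<'E'
import cv2,numpy as np
a=cv2.imread('pics/scene2.png')[120:230,310:480]; b=cv2.imread('pics/side2.png')[210:400,200:420]
cv2.imwrite('pics/c2.png',np.hstack([cv2.resize(a,(400,260),interpolation=2),cv2.resize(b,(300,260),interpolation=2)]))
E
```

```text
t: 3.52
tcp_pos: [0.4787, -0.1694, 0.1173]
tcp_rot: [0.0, 0.738, -0.674, -0.001]
force: [0.5, -0.7, -3.4]
width: 0.0115
grasp_force: 59.7
scene
[372.8 169.5] [371, 168, 4, 4, 13] [510.5 173.9  54.5]
scene
[421.1 159.4] [420, 158, 3, 4, 11] [506.1 304.1  54.5]
hob ((505.4041748046875, 236.63356018066406), (290.35296630859375, 271.3387756347656), 1.196713924407959)
side
[324.9 262.9] [323, 261, 5, 5, 22] [507.1 175.1  54.5]
side
[284.1 307.5] [282, 305, 5, 6, 28] [504.4 305.2  54.5]
hob ((498.91845703125, 239.56707763671875), (290.7754821777344, 270.02081298828125), 1.2548818588256836)
```

View pics/c2.png

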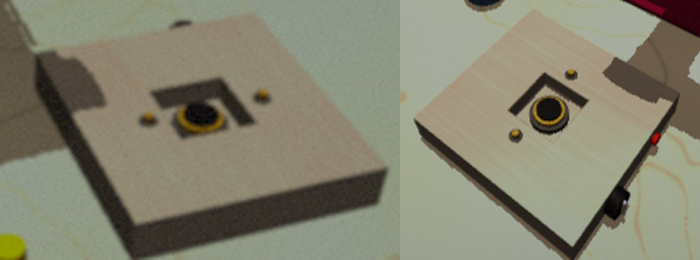

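```bash
python3 -m pendant '[{"fingers":1,"dp":[0.002,0.04,0.01],"angular":[0,0,0]},{"fingers":1,"dp":[0.006,0.09,0.01],"angular":[0,0,-0.02]},{"fingers":1,"dp":[0.01,0.15,0.01],"angular":[0,0,-0.03]},{"fingers":1,"dp":[0.014,0.21,0.01],"angular":[0,0,-0.04]},{"fingers":1,"dp":[0.018,0.27,0.01],"angular":[0,0,-0.05]},{"fingers":1,"dp":[0.022,0.32,0.01],"angular":[0,0,-0.06]},{"fingers":1,"dp":[0.026,0.37,0.01],"angular":[0,0,-0.07]},{"fingers":1,"dp":[0.028,0.4,0.0],"angular":[0,0,-0.07]},{"fingers":1,"dp":[0.028,0.408,-0.015],"angular":[0,0,-0.07]},{"fingers":1,"dp":[0.028,0.408,-0.02],"angular":[0,0,-0.07]},{"fingers":1,"dp":[0.028,0.408,-0.02],"angular":[0,0,-0.07]},{"fingers":1,"dp":[0.028,0.408,-0.02],"angular":[0,0,-0.07]}]'
python3 - <<'E'
from h import *
shot('scene','scene3.png');shot('side','side3.png')
s=manip.get_state(); print(s['tcp_pos'],s['tcp_rot'],s['force'],s['wrist_torque'])
a=cv2.imread('pics/scene3.png')[90:250,310:490]; b=cv2.imread('pics/side3.png')[200:400,200:425]
cv2.imwrite('pics/c3.png',np.hstack([cv2.resize(a,(400,355),interpolation=2),cv2.resize(b,(400,355),interpolation=2)]))
E
```

```text
t: 5.12
tcp_pos: [0.5076, 0.2375, 0.099]
tcp_rot: [-0.0, 0.714, -0.7, 0.0]
force: [0.2, 0.3, -2.7]
width: 0.0108
grasp_force: 59.5
[0.50757357 0.23780821 0.09907445] [-5.71141135e-04  7.14203457e-01 -6.99937918e-01  8.39994259e-05] [ 0.24016585  0.59349159 -2.59233146] [-0.00812837 -0.01747883 -0.00241552]
```

View pics/c3.png

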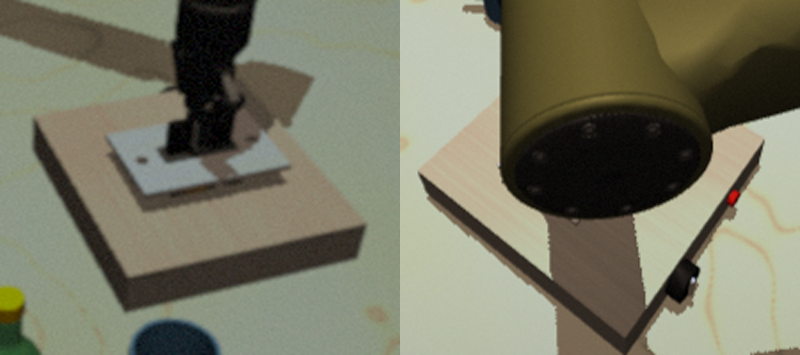

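The crop shows the plate hovering over the hob, with its near-y hole at crop (142,160), scene pixel about (374,162). The side view is blocked by the arm.

Run:
```python
from h import *
f=dict(np.load('pics/scene3.png.npz')); hsv=cv2.cvtColor(f['frame'],cv2.COLOR_RGB2HSV)
g=cv2.cvtColor(f['frame'],cv2.COLOR_RGB2GRAY); print(g[156:169,366:384])
m=np.zeros((400,640),bool); m[157:168,368:381]=g[157:168,368:381]<100; cents(f,m,3,60,.077)
print(ray(f,(371.3,169.5),.059))
```

```text
[[146 151 149 147 148 146 148 147 150 149 145 148 145 140 131 109  96  78]
 [147 149 144 146 145 147 145 149 151 147 147 146 147 138 117  83  67  53]
 [147 148 147 148 146 145 149 151 150 148 146 147 148 144 127  96  62  46]
 [152 145 149 149 148 148 144 141 142 146 148 147 148 149 141 115  75  53]
 [150 145 149 149 147 132 123 124 127 133 139 147 146 149 143 128  96  69]
 [146 148 146 146 140 122  95  87  85  97 125 145 149 151 146 142 128  93]
 [137 146 152 144 133 115  80  71  69  78 113 143 146 147 147 150 142 120]
 [120 146 145 147 146 133 108  98  95 101 129 144 153 147 150 150 146 136]
 [100 135 145 147 148 143 135 135 130 132 142 146 148 151 146 149 151 143]
 [ 75 110 138 147 150 148 148 145 148 148 147 144 147 146 148 150 146 147]
 [ 66  83 117 145 150 149 147 145 147 151 150 150 149 145 146 148 146 147]
 [ 60  65 103 132 145 146 145 146 146 149 148 147 147 148 147 145 148 149]
 [ 67  59  85 113 135 146 148 147 150 142 145 147 149 148 148 146 146 149]]
[373.5 161.8] [372, 161, 4, 3, 10] [509.7 173.9  77. ]
[0.51484912 0.16782187 0.059     ]
```

```bash
python3 -m pendant '[{"fingers":1,"dp":[0,0,-0.004],"angular":[0,0,0.002]},{"fingers":1,"dp":[0,0,-0.008],"angular":[0,0,0.002]},{"fingers":1,"dp":[0,0,-0.010],"angular":[0,0,0.002]},{"fingers":1,"dp":[0,0,-0.011],"angular":[0,0,0.002]},{"fingers":1,"dp":[0,0,-0.011],"angular":[0,0,0.002]}]'
```

```text
t: 5.85
tcp_pos: [0.5072, 0.2383, 0.0872]
tcp_rot: [0.0, 0.715, -0.699, -0.0]
force: [-0.0, 0.0, -3.4]
width: 0.0112
grasp_force: 59.5
```

```bash
python3 -m pendant '[{"fingers":1,"dp":[0,0,-0.001],"angular":[0,0,0.0]},{"fingers":1,"dp":[0,0,-0.002],"angular":[0,0,0.0]},{"fingers":1,"dp":[0,0,-0.002],"angular":[0,0,0]}]'; python3 -m pendant '[{"fingers":1,"dp":[0,0,-0.001],"angular":[0,0,0.0]},{"fingers":1,"dp":[0,0,-0.001],"angular":[0,0,0.0]}]'
```

```text
t: 6.22
tcp_pos: [0.5071, 0.2382, 0.0852]
tcp_rot: [0.0, 0.715, -0.699, -0.0]
force: [-0.4, -0.3, -2.6]
width: 0.011
grasp_force: 59.5
t: 6.48
tcp_pos: [0.5071, 0.2382, 0.0842]
tcp_rot: [0.0, 0.715, -0.699, -0.0]
force: [-1.0, 1.1, -2.5]
width: 0.0113
grasp_force: 59.5
```

```bash
python3 -m pendant '[{"fingers":1,"dp":[0,0,-0.001],"angular":[0,0,0.0]},{"fingers":1,"dp":[0,0,-0.001],"angular":[0,0,0.0]}]'; python3 -m pendant '[{"fingers":1,"dp":[0,0,-0.001],"angular":[0,0,0.0]},{"fingers":1,"dp":[0,0,-0.001],"angular":[0,0,0.0]}]'
```

```text
t: 6.72
tcp_pos: [0.5071, 0.2382, 0.0831]
tcp_rot: [0.0, 0.715, -0.699, -0.0]
force: [0.1, 0.4, -2.0]
width: 0.0111
grasp_force: 59.5
t: 6.98
tcp_pos: [0.5072, 0.2382, 0.0822]
tcp_rot: [0.0, 0.715, -0.699, -0.0]
force: [-0.1, 0.1, -2.0]
width: 0.0113
grasp_force: 59.5
```

```bash
python3 -m pendant '[{"fingers":1,"dp":[0,0,-0.001],"angular":[0,0,0.0]},{"fingers":1,"dp":[0,0,-0.001],"angular":[0,0,0.0]}]'; python3 -m pendant '[{"fingers":1,"dp":[0,0,-0.001],"angular":[0,0,0.0]},{"fingers":1,"dp":[0,0,-0.001],"angular":[0,0,0.0]}]';  python3 -c "
from h import *
shot('scene','scene4.png');print(manip.get_state()['wrist_torque'])
cv2.imwrite('pics/c4.png',cv2.resize(cv2.imread('pics/scene4.png')[110:230,320:480],(640,480),interpolation=2))"
```

```text
t: 7.22
tcp_pos: [0.5072, 0.2382, 0.0811]
tcp_rot: [0.0, 0.715, -0.699, -0.0]
force: [-0.7, 0.2, -2.9]
width: 0.0114
grasp_force: 59.5
t: 7.48
tcp_pos: [0.5072, 0.2382, 0.0801]
tcp_rot: [0.0, 0.715, -0.699, -0.0]
force: [0.3, -0.7, -3.3]
width: 0.0111
grasp_force: 59.5
[-0.0088204   0.00025592 -0.0200825 ]
```

View pics/c4.png

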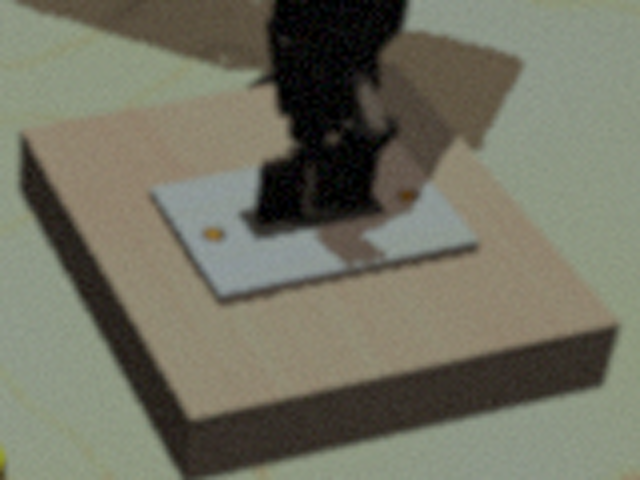

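Brass is showing in both holes, at crop (213,233) and (408,195). The plate has dropped over the studs and is about 3 mm above the top, so I'll lower it the rest of the way.

```bash
python3 -m pendant '[{"fingers":1,"dp":[0,0,-0.001],"angular":[0,0,0.0]},{"fingers":1,"dp":[0,0,-0.002],"angular":[0,0,0.0]},{"fingers":1,"dp":[0,0,-0.002],"angular":[0,0,0.0]}]'; python3 -m pendant '[{"fingers":1,"dp":[0,0,-0.0008],"angular":[0,0,0.0]},{"fingers":1,"dp":[0,0,-0.0008],"angular":[0,0,0.0]}]';python3 -m pendant '[{"fingers":1,"dp":[0,0,-0.0005],"angular":[0,0,0.0]},{"fingers":1,"dp":[0,0,-0.0005],"angular":[0,0,0.0]}]'
```

```text
t: 7.9
tcp_pos: [0.5071, 0.2382, 0.0781]
tcp_rot: [0.0, 0.715, -0.699, -0.0]
force: [0.3, 0.2, -2.6]
width: 0.0112
grasp_force: 59.5
t: 8.15
tcp_pos: [0.5072, 0.2382, 0.0774]
tcp_rot: [0.0, 0.715, -0.699, -0.0]
force: [0.0, -0.4, -2.5]
width: 0.0113
grasp_force: 59.5
t: 8.4
tcp_pos: [0.5072, 0.2382, 0.0769]
tcp_rot: [0.0, 0.715, -0.699, -0.0]
force: [-0.1, -0.7, -2.6]
width: 0.0114
grasp_force: 59.5
```

```bash
for i in 1 2 3; do python3 -m pendant '[{"fingers":1,"dp":[0,0,-0.0005],"angular":[0,0,0.0]},{"fingers":1,"dp":[0,0,-0.0005],"angular":[0,0,0.0]}]' | grep -E 'tcp_pos|force: \['; done
```

```text
tcp_pos: [0.5072, 0.2383, 0.0767]
force: [-0.8, -0.3, 0.1]
tcp_pos: [0.5073, 0.2383, 0.0767]
force: [-4.1, -1.7, 4.6]
tcp_pos: [0.5073, 0.2383, 0.0767]
force: [-5.4, -0.2, 7.3]
```

It stopped at z 0.0767, the home height I predicted, with a light contact force. Now I'll release it and retreat straight up.

```bash
python3 -m pendant '[{"fingers":-1,"dp":[0,0,0.0008],"angular":[0,0,0.0]},{"fingers":-1,"dp":[0,0,0.0008],"angular":[0,0,0.0]},{"fingers":-1,"dp":[0,0,0.0008],"angular":[0,0,0]},{"fingers":-1,"dp":[0,0,0.0008],"angular":[0,0,0]},{"fingers":-1,"dp":[0,0,0.0008],"angular":[0,0,0]},{"fingers":-1,"dp":[0,0,0.0008],"angular":[0,0,0]},{"fingers":-1,"dp":[0,0,0.03],"angular":[0,0,0]},{"fingers":-1,"dp":[0,0,0.08],"angular":[0,0,0]},{"fingers":-1,"dp":[0,0,0.14],"angular":[0,0,0]},{"fingers":-1,"dp":[0,0,0.16],"angular":[0,0,0]},{"fingers":-1,"dp":[0,0,0.16],"angular":[0,0,0]}]'
python3 - <<'E'
from h import *
f=shot('wrist','wrist5.png'); w=cloud(f); g=shot('scene','scene5.png')
hsv=cv2.cvtColor(f['frame'],cv2.COLOR_RGB2HSV)
z=w[...,2]; m=(hsv[...,1]<50)&(z>.05)&(z<.064)&(abs(w[...,0]-.507)<.05)&(abs(w[...,1]-.24)<.08)
p=w[m]; A=np.c_[p[:,:2]-[.507,.24],np.ones(len(p))]; print(len(p),np.linalg.lstsq(A,p[:,2],rcond=None)[0])
E
```

```text
t: 10.52
tcp_pos: [0.5077, 0.2387, 0.2372]
tcp_rot: [-0.002, 0.715, -0.699, 0.0]
force: [0.1, -0.2, -1.1]
width: 0.0858
grasp_force: 0.0
11028 [0.00050141 0.00039688 0.05684098]
```

View pics/wrist5.png

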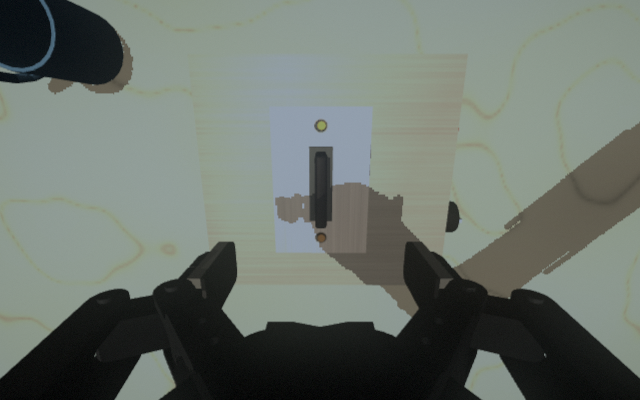

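View pics/scene5.png

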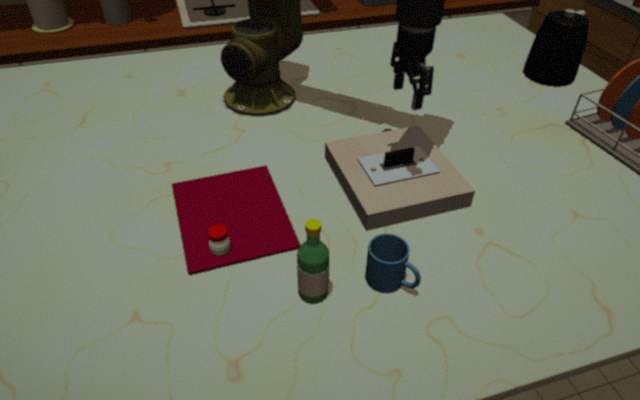

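Both studs stand in their holes, at wrist pixels (321,126) and (321,237). The plate top fits level at about 57 mm, where 56 mm is fully home. The jar, mug and bottle are where they were, and the gripper is clear.

```bash
python3 -c "
from station import manip
print(manip.sign_off())"
```

```text
the job is handed in; nothing more can be done
None
```

The cover plate is back on the hob, flat and fully home over both studs; it dropped on at the first try, so no sliding search was needed, and I let go and handed the job in at about 10.5 s with the jar, mug and oil bottle untouched.

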